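# Load, close and clamp the parts-soak pan

### The job

Put every dirty part lying on the cardboard sheet into the soak pan where it stands on its loading mark, and set the lid on it so that it sits flat all round. Then slide the closed pan along the bench, without lifting it or spilling the lid off, until it stands inside the empty ring in front of the blue clamp post, and only then swing the hold-down arm fully down over the lid's knob. Leave the oil bottle, the grease tin and the spanner where they are.

Things in the scene. Friction and masses are not known exactly. Their poses are not given: they have to be found in the camera images.
- load_mark: white painted ring on the bench, 224 mm inside and 240 mm outside diameter, flush: the loading place where the pan stands at the start (left or right of the clamp station). Origin at its centre on the bench. No height.
- ring_centre (a point): centre, at bench height, of the other white ring (same size), which belongs to the fixed clamp station. Its +x axis points from the ring's centre to the clamp post, its z up. The post is a blue steel fork 45 x 64 mm, its top 172 mm above the bench, standing with its middle 150 mm along +x of this point on a foot 90 x 100 x 12 mm that begins 123 mm along +x.
- clamp_hinge (a point): hinge axis of the hold-down arm in the post, 156 mm above the bench and 150 mm along +x of ring_centre; same axes as ring_centre. The axis is its y axis.
- clamp_grip (a point): middle of the black rubber grip at the free end of the hold-down arm, on the arm's centre line, 180 mm from the hinge. The arm is a steel bar 24 mm wide and 18 mm thick for its first 155 mm, then the round grip 24 mm in diameter up to 210 mm from the hinge; a rubber foot under the bar, 150 mm from the hinge, comes to 1 mm above the knob of a lid that is properly seated on a pan centred in the ring. Its -x axis points along the arm away from the hinge.
- clamp (a joint): angle of the hold-down arm, rad: 0 = fully down (arm level, pointing from the post over the ring's centre towards the robot's side, against its stop), growing as the arm swings up; stop at 1.45. Stiff hinge (about 0.35 N m): it stays where it is left. It is up at the start; a push of a few newtons on the grip from above moves it.
- pan_centre (a point): centre, half-way up, of the round open soak pan of bare aluminium: 190 mm outside diameter, 100 mm high, wall and floor 4 mm, about 0.45 kg. The point is 50 mm above the bench when the pan stands. Its -x axis points to the pan's handle, z up.
- pan_handle (a point): point on the pan's straight dark steel handle, 140 mm out from the pan's axis along the pan's -x, 82 mm above the bench. The handle is a level bar 14 mm wide and 12 mm thick that sticks out radially from 95 to 173 mm from the axis; same axes as pan_centre.
- lid_knob (a point): centre, half-way up, of the black knob of the loose lid (knob 32 mm diameter, 35 mm high). The lid is an aluminium disc 196 mm in diameter and 5 mm thick with a tapering plug 160 to 170 mm in diameter and 10 mm deep under it that goes into the pan (182 mm inside). Knob centre 32.5 mm above the lid's lowest face: 32.5 mm above the bench as the lid lies there, 72.5 mm above pan_centre (122.5 mm above the bench) when seated. z up. Lid about 0.16 kg.
- sheet: cardboard sheet 300 x 230 mm on the bench, flush (no height), on which the parts lie at the start; origin at its centre.
- link_c (a point): centre, half-way up, of a steel drop link 86 x 30 x 24 mm (along its x, y, z): two upright eyes 30 mm in diameter and 24 mm high, 56 mm apart, joined by a bar 18 mm wide and 14 mm high at mid-height. Parts weigh 0.05 to 0.15 kg each; a part that is not there in this run has no position.
- hub_c (a point): centre, half-way up, of a steel flanged hub, 34 mm high: round flange 60 mm in diameter and 10 mm high, on it a round boss 30 mm in diameter and 24 mm high. z is its axis.
- pad_c (a point): centre, half-way up, of a brake pad 80 x 40 x 18 mm (along its x, y, z): steel back plate 80 x 40 x 6 mm below, dark lining 64 x 40 x 12 mm on it.
- bracket_c (a point): centre, half-way up, of an aluminium U bracket 76 x 30 x 30 mm (along its x, y, z): base plate 76 x 30 x 12 mm with an ear 10 mm thick and 18 mm high standing on each end; between the ears there is 56 mm.
- block_c (a point): centre, half-way up, of a dark bearing block 80 x 28 x 32 mm (along its x, y, z): foot plate 80 x 28 x 12 mm with a round boss 34 mm in diameter across its middle.
- pan: the soak pan, origin at the centre of its underside (50 mm below pan_centre).
- oil_bottle: bystander: grey plastic oil bottle, 68 mm diameter, 190 mm high; origin at the centre of its underside.
- grease_tin: bystander: grease tin, 84 mm diameter, 75 mm high; origin at the centre of its underside.
- spanner: bystander: steel spanner 200 mm long lying flat; origin on its underside near the middle.

How it is judged:
By the outcome, as a careful person would: the job done as asked, in the order asked, and still so for the second after the job is handed in, with the robot touching nothing.
Of link, hub, pad, bracket, block only 3 to 5 are there at a start; the rules pass over those that are not, and their reading is None.
At some moment in a run one of link, hub, pad, bracket, block may be knocked a few centimetres aside while the robot is not near it.
Once in a run the grip may slacken for a moment while it holds something.
It also fails if it takes over 210 s, if anything falls off the work surface, if the arm or the gripper's body presses on something with over 40 N, if the wrist force passes 120 N, or if a joint passes its speed limit or range.

### The arm

A 7-joint arm with a two-finger parallel gripper is mounted at the origin on the work surface. World frame = base frame: x ahead of the robot, y to its left, z up, the work surface at z = 0. Lengths are in m, angles in rad, forces in N, time in s.
With the tool pointing down it reaches from about 0.425 to 0.925 m from the base axis. Payload 6.8 kg.
Tool frame: the origin (TCP) lies at the very end of the fingers, on their centre line; the grasp point (between the pads) lies 19 mm behind it; x points along the fingers, z is the direction in which the jaws open and shut, and the axes are right-handed (so a half turn about x gives the same grasp; the last joint's range is limited). The gripper opens to 88 mm and grips with 3 to 60 N. Pads are 20 mm wide; open, the fingers measure 115 mm over their backs; the gripper's body (75 mm by 178 mm) begins 61 mm behind the grasp point.
Start: joints at [1.045, 0.477, 0.022, 1.555, -0.011, 1.109, -0.083], TCP at [0.274, -0.617, 0.223] pointing down, gripper open.
Joint ranges: [-2.96, 2.96], [-0.34, 2.1], [-1.41, 1.46], [0.24, 2.44], [-1.37, 4.51], [0.17, 1.92], [-2.96, 2.96]. Speed limits (rad/s): [2.39, 2.39, 3.14, 3.14, 3.14, 3.14, 3.14].

### API

Orientations are given as a rotation vector (axis times angle).
In Python, from rig import * gives the robot as it stands. The module is installed in compiled form; this text tells all that it offers. Calls block until the motion is done:
- goto(position, orientation): joint-space move of the TCP to a pose.
- movel(position, attitude=None, v=0.15): straight line of the TCP; attitude=None keeps the orientation; v is the mean speed in m/s.
- movej(angles): joint-space move.
- gripper_to(opening, squeeze=None): finger opening in m; squeeze is the grip in N (None keeps the last); returns when the fingers have stopped.
- pause(seconds).
- ik(position, orientation): joint angles nearest the present ones, or None.
- grab_frame(name): name is "side" or "top" or "wrist"; returns the picture (420x560x3 uint8, red, green, blue); there is no depth.
- camera_model(name): a dict with "mtx" (3x3 intrinsics, pixels), "R" (3x3) and "t" (3): a world point X has camera coordinates R X + t; the wrist camera has in their place "mount" (4x4, takes a point from camera to tool coordinates, whose origin is the TCP and whose axes are the tool frame's). Camera axes: x right, y down, z forward; pixel columns grow to the right and rows downward; lengths in m; the calibration is good to about 2 mm. The wrist camera is an equidistant fisheye: a pixel r from the principal point sees the ray r / f radians off the axis. A picture is of the moment at which its call begins: read the wrist's pose just before it. camera_model takes no time and is no camera call.
A pose or a line that the arm cannot do raises PlanningError and nothing moves.
- job_done(): hands the job in, once; it reports no verdict.
Trained networks look in the newest picture that a camera, given by its name, has taken for a name from the list of things; names that differ only in an ending like _2 or _b are one class to them, and where a whole thing is asked for, a point or a joint stands for the part that bears it (a point fixed in the world has none). Each returns a list of dicts, best first, with "p" (0 to 1); they miss things now and then, are a little off and sometimes report something else, mostly with a low value. They report only what shows in the picture. A call takes as long as a camera call.
- recognise(camera, label): "position" ([column, row] in pixels, amid what is visible of it).
Readings, each from a call of its own:
- read_clock(): time.
- read_joint_positions(): joint angles.
- read_dq(): joint speeds.
- read_joint_torque(): joint torques, N m.
- read_tool_pos(): TCP position.
- read_tool_rot(): TCP orientation.
- read_wrist_force(): force on the tool from outside, world axes, zero at the start.
- read_torque(): the same for the moment, N m.
- read_grip_width(): finger opening in m.
Only numpy, scipy, OpenCV 4.12 (cv2) and the standard library are available. Lean on these libraries where they do the work, as an engineer would, in place of code of your own. Each camera call takes 0.05 s, during which the arm holds its last target.

## Working session

There is one attempt and no reset: what is moved stays moved. The work goes in short steps, each a Python script; the robot and the scene stay as the last script left them, time stands still between calls to the robot, and variables do not carry over. Pictures are saved under pics/ and viewed, and the job is handed in when it is done.

```bash
mkdir -p pics; ls
python3 - <<'E'
from rig import *
import cv2
for n in ["side","top","wrist"]:
    print(n,read_tool_pos(),read_tool_rot()); f=grab_frame(n); cv2.imwrite(f"pics/a_{n}.png",f[:,:,::-1])
    m=camera_model(n); print({k:v for k,v in m.items()})
    for l in ["link_c","hub_c","pad_c","bracket_c","block_c","pan","pan_handle","lid_knob","load_mark","clamp_grip","sheet","oil_bottle","grease_tin","spanner"]:
        try: print(l,[(round(d["p"],2),[round(float(x)) for x in d["position"]]) for d in recognise(n,l)][:3])
        except Exception as e: print(l,e)
print(read_clock())
E
```

```text
pics
side [ 0.2736072  -0.61641479  0.22173121] [ 0.89701431  1.37996853 -0.89569475]
{'mtx': array([[406.47939018,   0.        , 283.11668615],
       [  0.        , 406.47939018, 207.67969894],
       [  0.        ,   0.        ,   1.        ]]), 'R': array([[ 0.88768422, -0.46043492,  0.00404999],
       [-0.33579316, -0.65335237, -0.67850838],
       [ 0.31505503,  0.60094123, -0.73458149]]), 't': array([-0.53275191,  0.29558267,  0.84266324])}
link_c [(0.77, [177, 187])]
hub_c [(0.61, [206, 181])]
pad_c [(0.57, [188, 164])]
bracket_c []
block_c [(0.7, [177, 187]), (0.69, [292, 181]), (0.61, [211, 182])]
pan [(0.68, [297, 281]), (0.67, [349, 219])]
pan_handle [(0.91, [297, 282]), (0.19, [316, 394])]
lid_knob [(0.88, [318, 394]), (0.5, [300, 282])]
load_mark [(0.84, [321, 334])]
clamp_grip [(0.69, [274, 131])]
sheet [(0.73, [200, 171])]
oil_bottle [(0.94, [396, 311])]
grease_tin [(0.87, [270, 150]), (0.67, [316, 394])]
spanner [(0.91, [348, 219]), (0.17, [296, 179])]
top [ 0.27389165 -0.61696051  0.222686  ] [ 0.89619865  1.3782768  -0.89621431]
{'mtx': array([[439.25678025,   0. 
[... 1019 characters left out ...]
658]
{'mtx': array([[325.1922621 ,   0.        , 274.8560996 ],
       [  0.        , 325.1922621 , 209.67973042],
       [  0.        ,   0.        ,   1.        ]]), 'mount': array([[-7.45774945e-05, -2.95759289e-01,  9.55262497e-01,
        -1.61521851e-01],
       [-5.71986425e-04, -9.55262331e-01, -2.95759282e-01,
         8.18952029e-02],
       [ 9.99999834e-01, -5.68454166e-04, -9.79292268e-05,
        -7.57663069e-04],
       [ 0.00000000e+00,  0.00000000e+00,  0.00000000e+00,
         1.00000000e+00]])}
link_c []
hub_c []
pad_c []
bracket_c []
block_c []
pan []
pan_handle []
lid_knob [(0.64, [160, 14])]
load_mark []
clamp_grip []
sheet []
oil_bottle []
grease_tin []
spanner []
2.25
```

View pics/a_side.png

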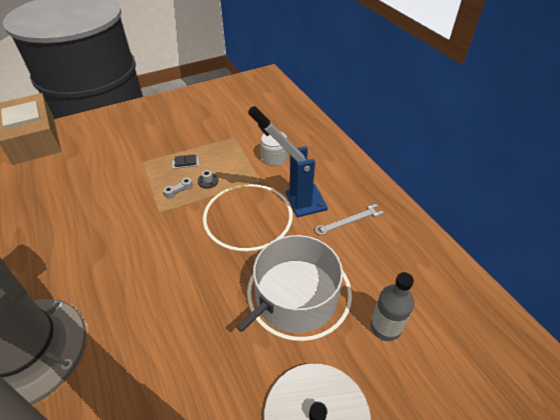

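View pics/a_top.png

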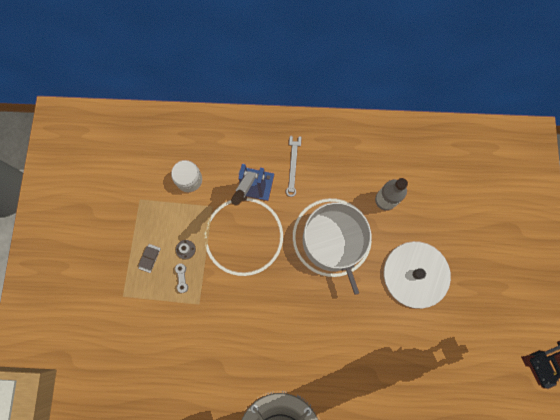

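View pics/a_wrist.png

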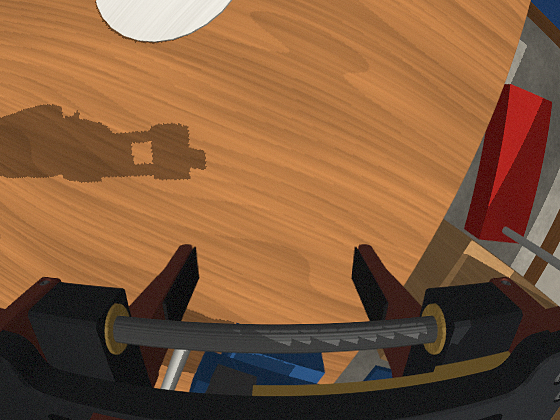

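The pictures show three parts on the sheet. In the top view the pad is at (148,258), the hub at (185,249) and the link at (181,278). There is no bracket or block. The pan is at (337,238) on the right mark, with the lid at (417,275). The empty ring is at (244,237), and the clamp is up at (255,185).

```bash
cat > h.py <<'E'
from rig import *
import numpy as np, cv2
from scipy.spatial.transform import Rotation as Ro
CAM={}
def cam(n):
    if n not in CAM: CAM[n]=camera_model(n)
    return CAM[n]
def ray(n,px,pose=None):
    m=cam(n);K=m["mtx"];px=np.asarray(px,float)
    x=(px[0]-K[0,2])/K[0,0];y=(px[1]-K[1,2])/K[1,1]
    if n!="wrist":
        d=np.array([x,y,1.]);R=m["R"];o=-R.T@m["t"];d=R.T@d
    else:
        th=np.hypot(x,y);s=np.sin(th)/th if th>1e-9 else 1
        d=np.array([x*s,y*s,np.cos(th)]);M=m["mount"];Rt=Ro.from_rotvec(pose[1]).as_matrix()
        o=np.array(pose[0])+Rt@M[:3,3];d=Rt@(M[:3,:3]@d)
    return o,d/np.linalg.norm(d)
def onz(n,px,z,pose=None):
    o,d=ray(n,px,pose);return o+d*(z-o[2])/d[2]
def proj(n,X,pose=None):
    m=cam(n);K=m["mtx"];X=np.asarray(X,float)
    if n!="wrist":
        c=m["R"]@X+m["t"];return np.array([K[0,0]*c[0]/c[2]+K[0,2],K[1,1]*c[1]/c[2]+K[1,2]])
    M=m["mount"];Rt=Ro.from_rotvec(pose[1]).as_matrix()
    t=Rt.T@(X-np.array(pose[0]));c=M[:3,:3].T@(t-M[:3,3]);r=np.hypot(c[0],c[1]);th=np.arctan2(r,c[2])
    return np.array([K[0,0]*th*c[0]/r+K[0,2],K[1,1]*th*c[1]/r+K[1,2]])
def tri(rays):
    A=np.zeros((3,3));b=np.zeros(3)
    for o,d in rays:
        P=np.eye(3)-np.outer(d,d);A+=P;b+=P@o
    X=np.linalg.solve(A,b)
    return X,[np.linalg.norm(np.cross(X-o,d)) for o,d in rays]
def down(yaw,tilt=0):
    """tool x down; jaw (tool z) direction horizontal at angle yaw"""
    z=np.array([np.cos(yaw),np.sin(yaw),0]);x=np.array([0,0,-1.]);y=np.cross(z,x)
    return Ro.from_matrix(np.c_[x,y,z]).as_rotvec()
def shot(n,name):
    pose=(np.array(read_tool_pos()),np.array(read_tool_rot()))
    f=grab_frame(n);cv2.imwrite(f"pics/{name}.png",f[:,:,::-1]);return f,pose
def rec(n,l,k=2):
    return [(round(d["p"],2),[round(float(x),1) for x in d["position"]]) for d in recognise(n,l)][:k]
E
python3 - <<'E'
from h import *
np.set_printoptions(precision=3,suppress=True)
for k,s,t in [("link",(177,187),(180.5,278)),("hub",(206,178),(185,248)),("pad",(187,162),(148,258)),("lid",(318,394+15),(417,274)),("pan",(297,281),(337,238)),("grip",(260,119),(238,197)),("bottlecap",(404,281),(401,184)),("spannerlow",(322,229),(291,191))]:
    print(k,tri([ray("side",s),ray("top",t)]),onz("top",t,0.015))
for k,t in [("ring",(244,237)),("load",(332,237)),("tin",(186,185)),("sheetTL",(137,200)),("sheetTR",(211,207)),("sheetBR",(200,303)),("sheetBL",(124,297))]: print(k,onz("top",t,0.0))
print("panrim c",onz("top",(337.5,236),0.1),"handle end",onz("top",(355,292),0.082))
Rt=Ro.from_rotvec(read_tool_rot()).as_matrix();print(Rt)
E
python3 - <<'E'
import cv2
a=cv2.imread('pics/a_top.png');cv2.imwrite('pics/z1.png',cv2.resize(a[120:320,110:470],None,fx=2.2,fy=2.2,interpolation=cv2.INTER_CUBIC))
E
```

```text
link (array([0.424, 0.316, 0.009]), [np.float64(0.001284618931307376), np.float64(0.0012846189313073543)]) [0.425 0.314 0.015]
hub (array([0.512, 0.31 , 0.012]), [np.float64(0.0033843264668485724), np.float64(0.0033843264668486093)]) [0.515 0.309 0.015]
pad (array([ 0.484,  0.423, -0.005]), [np.float64(0.001831535647833475), np.float64(0.0018315356478335587)]) [0.48  0.417 0.015]
lid (array([ 0.47 , -0.382,  0.029]), [np.float64(0.0029005262571885015), np.float64(0.0029005262571886363)]) [ 0.469 -0.385  0.015]
pan (array([ 0.56 , -0.142,  0.058]), [np.float64(0.0007994994384389036), np.float64(0.0007994994384390595)]) [ 0.566 -0.147  0.015]
grip (array([0.608, 0.129, 0.297]), [np.float64(7.872186118343601e-05), np.float64(7.872186118342104e-05)]) [0.681 0.16  0.015]
bottlecap (array([ 0.695, -0.298,  0.179]), [np.float64(0.000841566622487888), np.float64(0.0008415666224882433)]) [ 0.744 -0.343  0.015]
spannerlow (array([ 0.711, -0.003,  0.004]), [np.float64(0.0013985978608807004), np.float64(0.0013985978608807804)]) [ 0.707 -0.003  0.015]
ring [0.559 0.135 0.   ]
load [ 0.571 -0.134  0.   ]
tin [0.716 0.328 0.   ]
sheetTL [0.661 0.476 0.   ]
sheetTR [0.649 0.243 0.   ]
sheetBR [0.356 0.253 0.   ]
sheetBL [0.363 0.481 0.   ]
panrim c [ 0.558 -0.138  0.1  ] handle end [ 0.405 -0.191  0.082]
[[ 0.     0.914  0.406]
 [-0.     0.406 -0.914]
 [-1.    -0.     0.   ]]
```

View pics/z1.png

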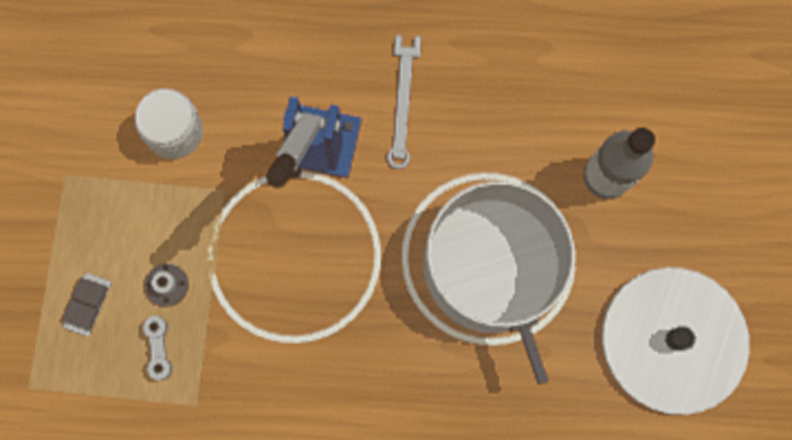

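Run:
```python
from h import *
np.set_printoptions(precision=2,suppress=True)
def t(p,yaw):
    q=ik(p,down(yaw)); print(p,round(np.degrees(yaw)),q)
for yaw in [-np.pi/2,np.pi/2]:
    for p in [(0.5,0.33,0.25),(0.46,0.09,0.33),(0.46,0.09,0.38),(0.42,0.316,0.003),(0.56,-0.138,0.03),(0.56,-0.138,0.25),(0.47,-0.382,0.02),(0.426,-0.184,0.07),(0.427,0.089,0.07),(0.53,0.135,0.17)]: t(p,yaw)
```

```text
(0.5, 0.33, 0.25) -90 [ 0.08  0.54 -1.09  1.66  0.5   1.25 -2.68]
(0.46, 0.09, 0.33) -90 [ 0.33  0.09 -0.69  1.85  0.06  1.23 -1.95]
(0.46, 0.09, 0.38) -90 [ 0.37  0.06 -0.72  1.76  0.04  1.33 -1.93]
(0.42, 0.316, 0.003) -90 [-0.31  0.62 -0.58  2.03  0.56  0.64 -2.83]
(0.56, -0.138, 0.03) -90 [ 0.22  0.57 -0.11  1.93  0.1   0.65 -1.52]
(0.56, -0.138, 0.25) -90 [ 0.28  0.3  -0.18  1.76  0.06  1.09 -1.49]
(0.47, -0.382, 0.02) -90 [ 0.56  0.62  0.02  1.87 -0.02  0.66 -0.97]
(0.426, -0.184, 0.07) -90 [ 0.37  0.36 -0.11  2.17  0.07  0.61 -1.36]
(0.427, 0.089, 0.07) -90 [ 0.06  0.36 -0.48  2.21  0.28  0.63 -2.19]
(0.53, 0.135, 0.17) -90 [ 0.11  0.39 -0.59  1.89  0.26  0.95 -2.17]
(0.5, 0.33, 0.25) 90 [ 0.09  0.55 -1.09  1.66  0.51  1.25  0.46]
(0.46, 0.09, 0.33) 90 [ 0.57  0.13 -0.96  1.84  0.11  1.24  1.15]
(0.46, 0.09, 0.38) 90 [ 0.59  0.09 -0.96  1.75  0.07  1.34  1.19]
(0.42, 0.316, 0.003) 90 [-0.11  0.72 -0.85  2.02  0.79  0.77  0.12]
(0.56, -0.138, 0.03) 90 [ 0.57  0.64 -0.58  1.9   0.5   0.75  1.28]
(0.56, -0.138, 0.25) 90 [ 0.67  0.37 -0.68  1.73  0.25  1.13  1.48]
(0.47, -0.382, 0.02) 90 [ 0.99  0.68 -0.55  1.84  0.5   0.76  1.74]
(0.426, -0.184, 0.07) 90 [ 0.8   0.43 -0.63  2.14  0.4   0.68  1.47]
(0.427, 0.089, 0.07) 90 [ 0.5   0.52 -1.02  2.19  0.65  0.78  0.61]
(0.53, 0.135, 0.17) 90 [ 0.37  0.49 -0.94  1.87  0.46  1.02  0.8 ]
```

```bash
cat > s1.py <<'E'
from h import *
np.set_printoptions(precision=4,suppress=True)
gripper_to(0.088,30)
goto([0.52,-0.22,0.34],down(-np.pi/2))
f,p=shot("wrist","b1");print(p)
for l in ["pan","pan_handle","lid_knob","load_mark","clamp_grip"]: print(l,rec("wrist",l))
goto([0.46,0.12,0.36],down(-np.pi/2))
f,p=shot("wrist","b2");print(p)
for l in ["pan","pan_handle","hub_c","link_c","pad_c","clamp_grip"]: print(l,rec("wrist",l))
goto([0.46,0.33,0.22],down(-np.pi/3))
f,p=shot("wrist","b3");print(p)
for l in ["hub_c","link_c","pad_c"]: print(l,rec("wrist",l))
print(read_clock(),read_joint_positions())
E
python3 s1.py
```

```text
(array([ 0.5195, -0.2212,  0.3397]), array([ 1.2099,  1.2086, -1.2109]))
pan [(0.59, [210.2, 147.6])]
pan_handle [(0.94, [213.0, 145.8])]
lid_knob [(0.79, [375.4, 195.4]), (0.53, [8.8, 62.7])]
load_mark [(0.56, [267.6, 80.7])]
clamp_grip [(0.74, [11.2, 62.3])]
(array([0.4605, 0.1186, 0.3599]), array([ 1.2104,  1.2079, -1.211 ]))
pan [(0.89, [444.3, 109.8])]
pan_handle [(0.93, [445.1, 111.5])]
hub_c [(0.98, [160.9, 134.7]), (0.28, [268.6, 37.5])]
link_c [(0.77, [160.2, 181.8])]
pad_c [(0.83, [107.2, 156.7]), (0.72, [519.1, 41.9])]
clamp_grip [(0.66, [256.5, 20.8]), (0.59, [148.1, 10.0])]
(array([0.4612, 0.3287, 0.2207]), array([ 0.8177,  1.4102, -0.8173]))
hub_c [(0.95, [309.9, 152.5])]
link_c [(0.77, [271.3, 210.8])]
pad_c [(0.82, [216.5, 129.7]), (0.34, [538.8, 261.4])]
7.3667 [-0.2796  0.3543 -0.5635  1.7925  0.2163  1.0546 -1.9724]
```

View pics/b1.png

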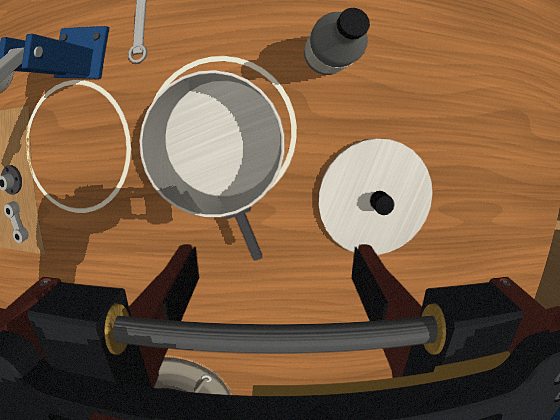

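View pics/b2.png

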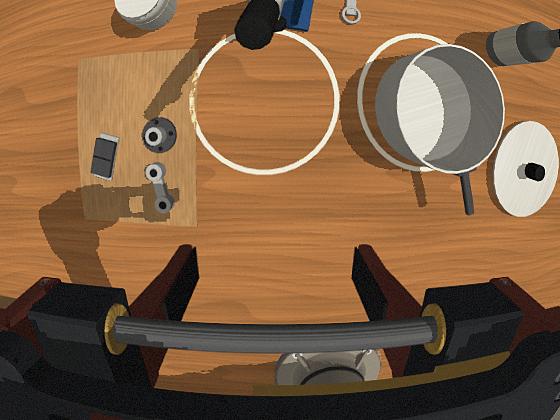

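View pics/b3.png

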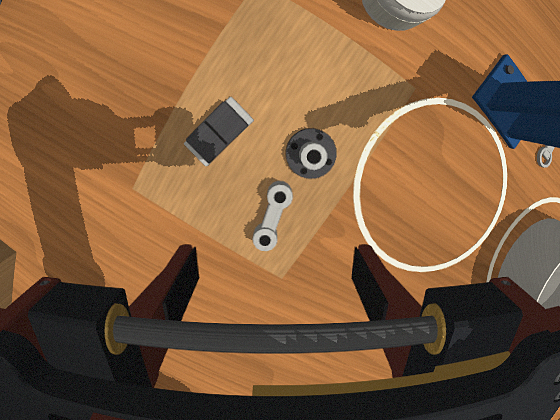

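```bash
cat > g1.py <<'E'
from h import *
np.set_printoptions(precision=4,suppress=True)
P1=(np.array([0.5195,-0.2212,0.3397]),np.array([1.2099,1.2086,-1.2109]))
P2=(np.array([0.4605,0.1186,0.3599]),np.array([1.2104,1.2079,-1.211]))
P3=(np.array([0.4612,0.3287,0.2207]),np.array([0.8177,1.4102,-0.8173]))
def T(n,*v): print(n,*tri([ray("wrist",px,p) for p,px in v]))
T("eyeA",(P2,(153,173)),(P3,(280,197)))
T("eyeB",(P2,(163.5,205)),(P3,(265,240)))
T("boss",(P2,(154,136)),(P3,(314,157)))
T("knobtop",(P1,(383,203)),(P2,(536,171)))
T("handle end",(P1,(259,258)),(P2,(469,214)))
T("padc",(P2,(105,157)),(P3,(216,130)))
for px in [(232,97),(251,110),(206,165),(185,148)]: print(onz("wrist",px,0.006,P3))
# rings: white pixels fit
for name,P,box in [("b2",P2,(188,22,345,180)),("b3",P3,(350,92,512,275))]:
    im=cv2.imread(f"pics/{name}.png").astype(int)
    x0,y0,x1,y1=box;s=im[y0:y1,x0:x1];m=(s.min(2)>195)
    ys,xs=np.nonzero(m)
    W=np.array([onz("wrist",(x+x0,y+y0),0,P)[:2] for x,y in zip(xs,ys)])
    c=np.median(W,0)
    for it in range(30):
        r=np.linalg.norm(W-c,axis=1);k=abs(r-.116)<(0.03 if it<10 else .008)
        A=np.c_[2*W[k],np.ones(k.sum())];sol=np.linalg.lstsq(A,(W[k]**2).sum(1),rcond=None)[0];c=sol[:2]
    print("ring",name,c,np.sqrt(sol[2]+c@c),k.sum(),len(k))
# post foot corners etc b3
for z,px in [(0.012,(473,97)),(0.012,(512,54)),(0.012,(509,146))]: print("foot",onz("wrist",px,z,P3))
for z,px in [(0.012,(108,27)),(0.012,(103,78)),(0.012,(59,76))]: print("foot b1",onz("wrist",px,z,P1))
E
python3 g1.py
python3 - <<'E'
import cv2
a=cv2.imread('pics/b1.png');cv2.imwrite('pics/z2.png',cv2.resize(a[50:280,0:300],None,fx=2.6,fy=2.6,interpolation=cv2.INTER_CUBIC))
a=cv2.imread('pics/b3.png');cv2.imwrite('pics/z3.png',cv2.resize(a[80:260,170:360],None,fx=3.3,fy=3.3,interpolation=cv2.INTER_CUBIC))
E
```

```text
eyeA [0.4519 0.3174 0.0245] [np.float64(0.0002547069650195654), np.float64(0.0002547069650194909)]
eyeB [0.3959 0.3056 0.0201] [np.float64(3.206185591976053e-05), np.float64(3.206185591994747e-05)]
boss [0.5117 0.3088 0.0308] [np.float64(0.0004438279459442161), np.float64(0.0004438279459443197)]
knobtop [ 0.4684 -0.3874  0.0358] [np.float64(0.0007641153058887316), np.float64(0.0007641153058886775)]
handle end [ 0.3972 -0.1975  0.0782] [np.float64(0.0002835757988341112), np.float64(0.00028357579883400534)]
padc [ 0.4797  0.4203 -0.0012] [np.float64(0.000443742544346623), np.float64(0.00044374254434674087)]
[0.5237 0.4215 0.006 ]
[0.5209 0.3949 0.006 ]
[0.4387 0.4105 0.006 ]
[0.4447 0.4426 0.006 ]
ring b2 [0.5617 0.1369] 0.1161834872922686 1465 1465
ring b3 [0.5614 0.1368] 0.11627780947292427 2124 2124
foot [0.6881 0.1688 0.012 ]
foot [0.784  0.1439 0.012 ]
foot [0.6722 0.0792 0.012 ]
foot b1 [0.7598 0.0489 0.012 ]
foot b1 [0.6735 0.0572 0.012 ]
foot b1 [0.6914 0.1503 0.012 ]
```

View pics/z2.png

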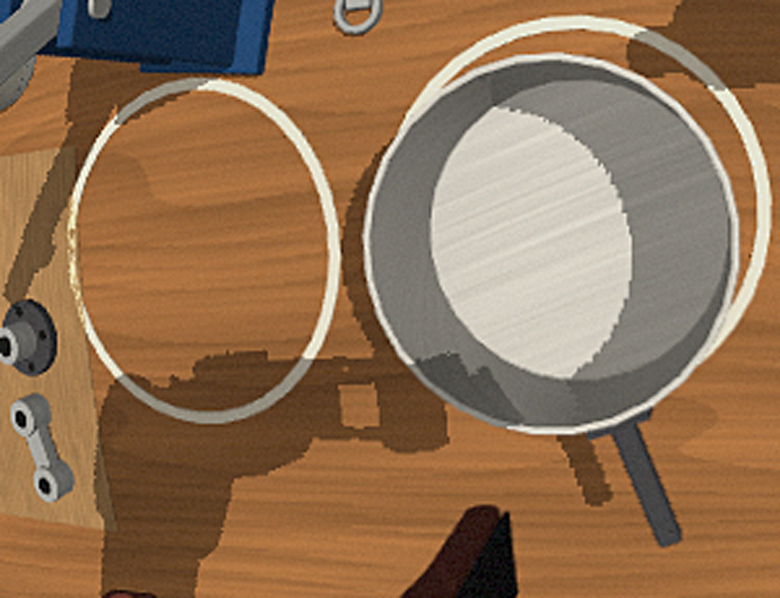

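View pics/z3.png

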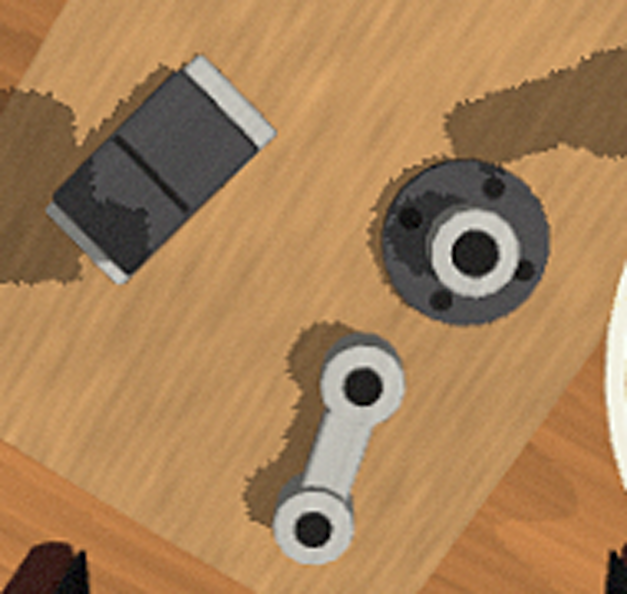

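The wrist views give these positions:

| Item | Position (m) | Note |
|---|---|---|
| Ring centre | (0.5615, 0.137) | Clamp direction about -10° |
| Link | (0.424, 0.3115) | Top at 22–24 mm, axis at 12° |
| Hub | (0.512, 0.309) | |
| Pad | (0.482, 0.418) | |

I'll grasp the link now.

```bash
cat > s2.py <<'E'
from h import *
np.set_printoptions(precision=4,suppress=True)
P1=(np.array([0.5195,-0.2212,0.3397]),np.array([1.2099,1.2086,-1.2109]))
pts=np.array([onz("wrist",p,0.1,P1)[:2] for p in [(141,142),(284,148),(214,72),(211,216.5),(158,95),(262,192)]])
A=np.c_[2*pts,np.ones(len(pts))];s=np.linalg.lstsq(A,(pts**2).sum(1),rcond=None)[0]
c=s[:2];print("pan",c,np.sqrt(s[2]+c@c)); h=np.array([.3972,-.1975])-c;print(np.linalg.norm(h),np.degrees(np.arctan2(h[1],h[0])))
y=np.radians(-78)
gripper_to(0.05,35)
goto([0.424,0.3115,0.09],down(y))
movel([0.424,0.3115,0.007],v=0.12)
print(read_tool_pos(),read_wrist_force())
gripper_to(0.0,35); print("w",read_grip_width())
movel([0.424,0.3115,0.12],v=0.15); print("w",read_grip_width(),read_wrist_force())
f,p=shot("wrist","c1");f,p=shot("top","c1t"); print(read_clock())
E
python3 s2.py
```

```text
pan [ 0.5617 -0.1379] 0.09248547275226503
0.17496513010307996 -160.08720978284475
[0.4246 0.3121 0.0077] [-0.3401 -0.3686  0.3261]
w 0.01778598072564947
w 0.017359551412485134 [-0.1471  0.0572 -0.1964]
11.1583
```

View pics/c1.png

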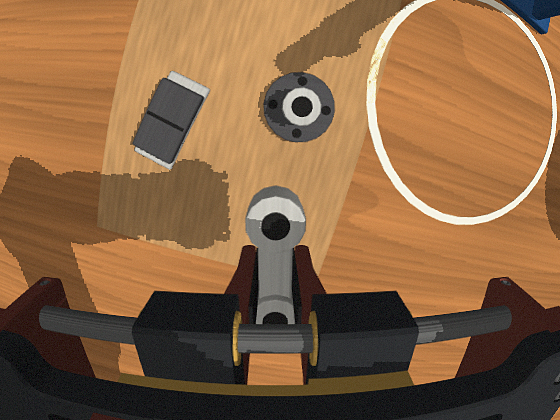

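The link is held at its bar, width 17.4 mm. I'll carry it to the pan.

```bash
cat >> h.py <<'E'
PAN=np.array([0.5617,-0.138])
def carry(xy,yaw,z=0.034,op=0.032):
    p=read_tool_pos()
    movel([p[0],p[1],0.33],v=0.3)
    goto([0.47,0.09,0.35],down(-np.pi/2)); print("mid w",read_grip_width())
    goto([xy[0],xy[1],0.2],down(yaw)); w=read_grip_width();print("over pan w",w)
    movel([xy[0],xy[1],z],v=0.12); print("force",np.round(read_wrist_force(),2))
    gripper_to(op); pause(0.2)
    movel([xy[0],xy[1],0.2],v=0.25)
E
python3 - <<'E'
from h import *
carry(PAN+[0,0.048],-np.pi/2)
goto([0.47,0.09,0.35],down(-np.pi/2))
f,p=shot("wrist","d1");print(p)
goto([0.47,0.30,0.24],down(-np.pi/3))
f,p=shot("wrist","d2");print(p)
for l in ["hub_c","pad_c"]: print(l,rec("wrist",l))
print(read_clock())
E
```

```text
mid w 0.0177287295963427
over pan w 0.017730929497714334
force [ 0.47  1.16 -0.74]
(array([0.4701366 , 0.08847357, 0.34861509]), array([ 1.20900276,  1.20911845, -1.21248834]))
(array([0.47120017, 0.29834128, 0.24041993]), array([ 0.8176941 ,  1.41021495, -0.81812988]))
hub_c [(0.63, [284.3, 144.3])]
pad_c [(0.81, [195.7, 123.5]), (0.35, [529.2, 258.7])]
19.05
```

View pics/d1.png

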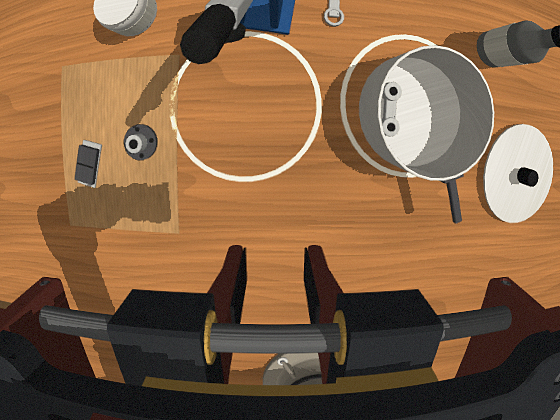

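View pics/d2.png

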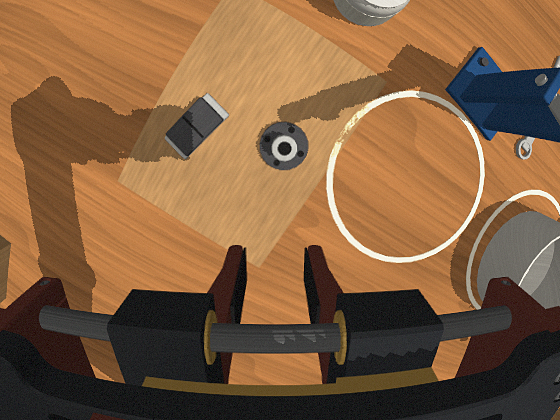

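The link is inside the pan at d1 (391,110). The pad at d2 (197,127) and the hub at (284,148) look unmoved. Next is the pad.

Run:
```python
from h import *
np.set_printoptions(precision=4,suppress=True)
p=(np.array([0.47120017,0.29834128,0.24041993]),np.array([0.8176941,1.41021495,-0.81812988]))
c=[onz("wrist",q,0.006,p)[:2] for q in [(208,94),(228,109),(185,159),(165,142)]];print(c,np.mean(c,0))
d=c[0]-c[3]+c[1]-c[2];a=np.degrees(np.arctan2(d[1],d[0]));print(a)
print("hub",onz("wrist",(284,148),0.033,p))
m=np.mean(c,0)
for yaw in [a-90,a+90]: print(yaw,ik([m[0],m[1],0.01],down(np.radians(yaw))), ik([PAN[0],PAN[1]-.03,0.034],down(np.radians(yaw))))
```

```text
[array([0.5228, 0.4216]), array([0.5181, 0.3908]), array([0.4376, 0.4097]), array([0.4446, 0.4431])] [0.4808 0.4163]
-14.270069030753096
hub [0.5118 0.3102 0.033 ]
-104.27006903075309 [-0.5893  0.6873 -0.3066  1.7759  0.2935  0.7233 -2.8719] [ 0.3309  0.5789 -0.1917  1.8988  0.1668  0.6792 -1.7803]
75.72993096924691 [-0.2426  0.8292 -0.8222  1.7508  0.7545  0.9088 -0.0735] [ 0.6944  0.6747 -0.6849  1.8732  0.5813  0.8032  1.0203]
```

```bash
sed -i 's/def carry(xy,yaw,z=0.034,op=0.032):/def carry(xy,yaw,z=0.034,op=0.032,mid=-np.pi\/2):/; s/goto(\[0.47,0.09,0.35\],down(-np.pi\/2)); print("mid/goto([0.47,0.09,0.35],down(mid)); print("mid/' h.py
python3 - <<'E'
from h import *
np.set_printoptions(precision=4,suppress=True)
y=np.radians(76)
gripper_to(0.066,35)
goto([0.481,0.417,0.10],down(y))
movel([0.481,0.417,0.006],v=0.12)
print(read_tool_pos(),read_wrist_force())
gripper_to(0.0,35); print("w",read_grip_width())
movel([0.481,0.417,0.12],v=0.15); print("w",read_grip_width())
carry(PAN+[0,-0.03],np.pi/2,op=0.055,mid=np.pi/2)
goto([0.47,0.09,0.35],down(-np.pi/2))
f,p=shot("wrist","e1");print(p)
goto([0.47,0.30,0.24],down(-np.pi/3))
f,p=shot("wrist","e2");print(p)
for l in ["hub_c"]: print(l,rec("wrist",l))
print(read_clock())
E
```

```text
[0.4813 0.4177 0.0067] [-0.1518 -0.5885  0.1419]
w 0.03987941670350522
w 0.03977193872317885
mid w 0.040106018643140125
over pan w 0.03991800259227404
force [ 0.75 -0.9  -0.49]
(array([0.47  , 0.0898, 0.3497]), array([ 1.2089,  1.2096, -1.2095]))
(array([0.471 , 0.2986, 0.2404]), array([ 0.8173,  1.4104, -0.8177]))
hub_c [(0.68, [529.5, 254.9]), (0.21, [556.0, 107.0])]
33.95
```

View pics/e1.png

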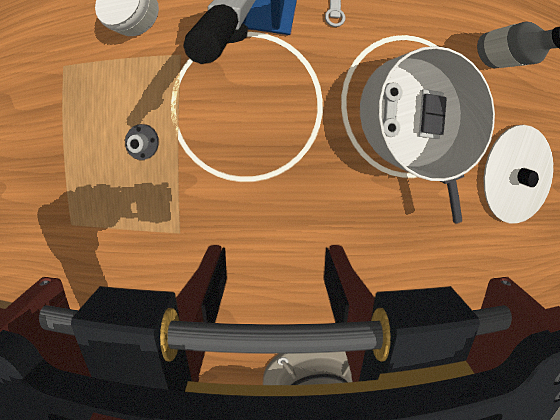

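View pics/e2.png

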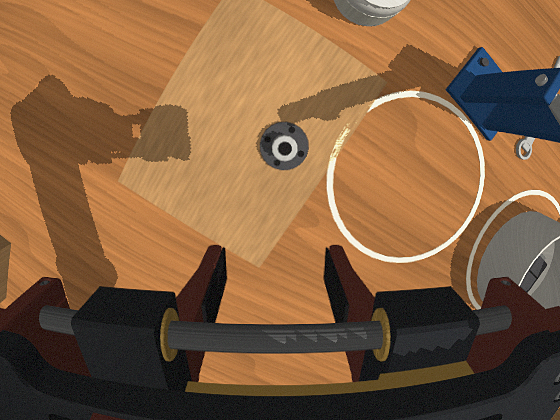

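The pad is in the pan at e1 (431,114). The hub is unmoved at e2 (284,149), so I'll pick it up by the boss.

Run:
```python
from h import *
np.set_printoptions(precision=4,suppress=True)
y=np.radians(-70)
gripper_to(0.055,35)
goto([0.512,0.3095,0.10],down(y))
movel([0.512,0.3095,0.014],v=0.12)
print(read_tool_pos(),read_wrist_force())
gripper_to(0.0,35); print("w",read_grip_width())
movel([0.512,0.3095,0.12],v=0.15); print("w",read_grip_width())
carry(PAN+[0,-0.03],-np.pi/2,z=0.04,op=0.05)
goto([0.50,-0.2,0.34],down(-np.pi/2))
f,p=shot("wrist","f1");print(p)
for l in ["hub_c","link_c","pad_c","pan_handle","lid_knob"]: print(l,rec("wrist",l))
print(read_clock())
```

```text
[0.5124 0.31   0.0147] [0.3011 1.1958 0.6816]
w 0.029218475056293502
w 0.029301273056388213
mid w 0.02928496848304018
over pan w 0.02929286618524908
force [-0.5   0.22 -1.63]
(array([ 0.4995, -0.1997,  0.3379]), array([ 1.2087,  1.2119, -1.2104]))
hub_c [(0.93, [253.2, 128.3])]
link_c [(0.65, [199.6, 122.8])]
pad_c [(0.76, [247.7, 95.3])]
pan_handle [(0.89, [227.0, 134.3])]
lid_knob []
43.9833
```

View pics/f1.png

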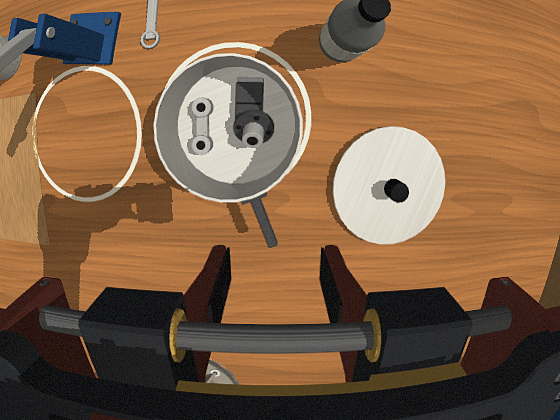

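All three parts are in the pan, though the hub leans slightly off the pad. Next I'll measure the rim and the lid accurately.

Run:
```python
from h import *
np.set_printoptions(precision=4,suppress=True)
P1=(np.array([0.5195,-0.2212,0.3397]),np.array([1.2099,1.2086,-1.2109]))
Pf=(np.array([0.4995,-0.1997,0.3379]),np.array([1.2087,1.2119,-1.2104]))
def circ(W):
    A=np.c_[2*W,np.ones(len(W))];s=np.linalg.lstsq(A,(W**2).sum(1),rcond=None)[0];return s[:2],np.sqrt(s[2]+s[:2]@s[:2])
for nm,P in [("b1",P1),("f1",Pf)]:
    im=cv2.imread(f"pics/{nm}.png");g=im.astype(int)
    sat=g.max(2)-g.min(2)
    # lid: largest bright low-sat blob right of x=310
    m=((g.min(2)>170)&(sat<45)).astype(np.uint8);m[:,:305]=0;m[260:]=0
    n,l,st,_=cv2.connectedComponentsWithStats(m);k=1+np.argmax(st[1:,4]);b=(l==k).astype(np.uint8)
    cn=max(cv2.findContours(b,cv2.RETR_EXTERNAL,cv2.CHAIN_APPROX_NONE)[0],key=len)[:,0]
    hull=cv2.convexHull(cn)[:,0]
    print(nm,"lid",circ(np.array([onz("wrist",q,0.015,P)[:2] for q in hull])))
    # rim: pan blob = low saturation region; search radially outward from centre for first saturated pixel
    c0=proj("wrist",[.5617,-.138,.1],P)
    for z in (0.1,):
        W=[]
        for a in np.arange(0,2*np.pi,0.05):
            if abs((np.degrees(a)+180)%360-180-200)<0:continue
            prev=None
            for r in np.arange(0.085,0.106,0.0005):
                X=np.array([.5617+r*np.cos(a),-.138+r*np.sin(a),z]);u=proj("wrist",X,P)
                v=cv2.getRectSubPix(im,(1,1),(float(u[0]),float(u[1])))[0,0].astype(int)
                if v.max()-v.min()>40 : W.append(X[:2]);break
        W=np.array(W);c,R=circ(W)
        for _ in range(5):
            k=abs(np.linalg.norm(W-c,axis=1)-R)<0.0025;c,R=circ(W[k])
        print(nm,"rim",z,c,R,k.sum(),len(W))
for v in [im]:
    cv2.imwrite('pics/z4.png',cv2.resize(im[40:255,130:460],None,fx=2.4,fy=2.4,interpolation=cv2.INTER_CUBIC))
```

```text
b1 lid (array([ 0.4678, -0.3859]), np.float64(0.09699811441455307))
b1 rim 0.1 [ 0.5613 -0.1376] 0.09446859961510304 109 124
f1 lid (array([ 0.4677, -0.3859]), np.float64(0.09719838640302383))
f1 rim 0.1 [ 0.5613 -0.1376] 0.09447066491961958 107 123
```

View pics/z4.png

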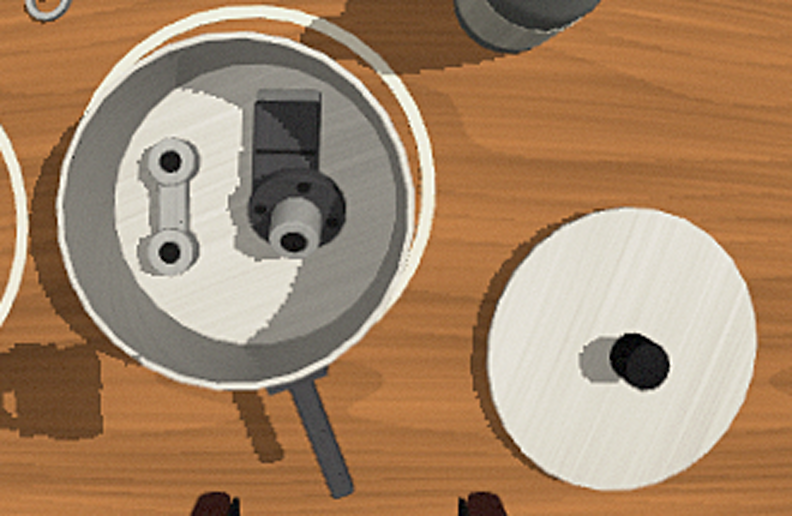

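Both views agree: pan centre (0.5613, -0.1376) and lid centre (0.4678, -0.3859). I'll set the lid on now.

Run:
```python
from h import *
np.set_printoptions(precision=4,suppress=True)
y=np.radians(-100)
gripper_to(0.06,45)
goto([0.4678,-0.3859,0.13],down(y))
movel([0.4678,-0.3859,0.020],v=0.12)
z0=read_tool_pos()[2];print(read_tool_pos(),read_wrist_force())
gripper_to(0.0,45); print("w",read_grip_width())
f0=np.array(read_wrist_force())
movel([0.4678,-0.3859,0.19],v=0.15); print("w",read_grip_width())
movel([0.5613,-0.1376,0.19],v=0.15); print("w",read_grip_width(),read_tool_pos())
f,p=shot("side","g0");f,p=shot("wrist","g0w")
movel([0.5613,-0.1376,0.122],v=0.08); print(read_wrist_force(),read_grip_width())
f,p=shot("side","g1");print(read_clock(),z0)
```

```text
[ 0.4684 -0.3862  0.0208] [ 0.9163 -0.569  -0.0699]
w 0.031226844446534903
w 0.031045306565626127
w 0.031198479163049225 [ 0.561  -0.1386  0.1899]
[ 1.1603  0.0875 -1.5725] 0.03094646677687553
51.45 0.02076826757581985
```

View pics/g1.png

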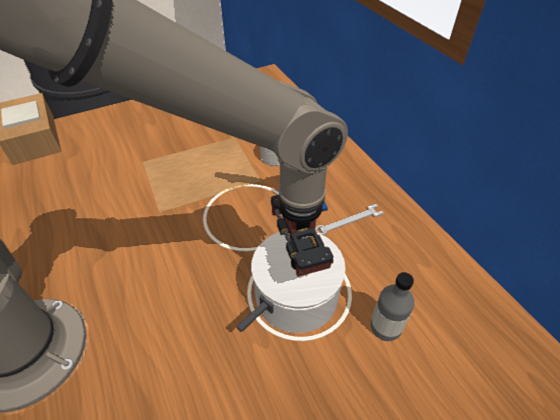

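View pics/g0w.png

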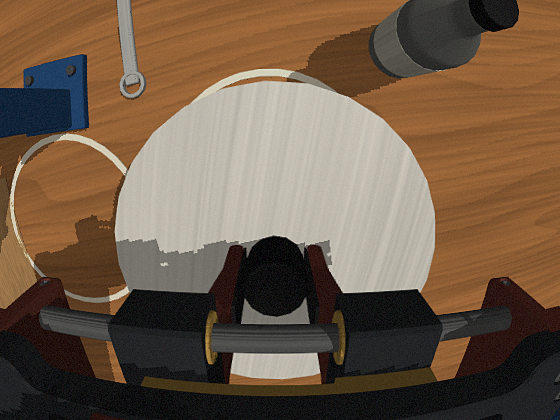

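The lid is level and centred over the pan. I'll lower it until it touches.

Run:
```python
from h import *
np.set_printoptions(precision=4,suppress=True)
for z in [0.117,0.114,0.112,0.1108,0.110]:
    movel([0.5613,-0.1376,z],v=0.04); f=np.array(read_wrist_force()); print(z,read_tool_pos()[2],f,read_grip_width())
    if f[2]>4: break
gripper_to(0.055); pause(0.3); print(read_wrist_force())
movel([0.5613,-0.1376,0.2],v=0.15)
goto([0.50,-0.2,0.34],down(-np.pi/2))
f,p=shot("wrist","h1");print(p);shot("side","h1s");shot("top","h1t")
print(rec("wrist","lid_knob"),rec("wrist","pan_handle"),read_clock())
```

```text
0.117 0.11682883690167438 [-0.5455 -0.1818 -1.797 ] 0.03152412010700469
0.114 0.11377384208537118 [-0.6817 -0.1627 -1.6788] 0.03148179453073924
0.112 0.11185282994931221 [-0.688   0.9903 -2.5174] 0.031034401812092667
0.1108 0.11072487529281197 [ 0.5743  0.5978 -1.6769] 0.03160304128813401
0.11 0.11026555024629416 [-1.0538  0.6762  2.0011] 0.03091379924457537
[ 0.5972 -0.1753 -0.3876]
(array([ 0.4996, -0.1995,  0.3383]), array([ 1.2094,  1.2112, -1.2104]))
[(0.8, [224.9, 128.6])] [(0.63, [265.7, 224.2])] 55.3
```

View pics/h1.png

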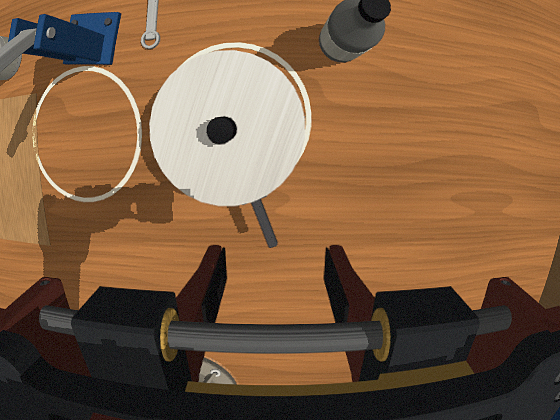

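View pics/h1s.png

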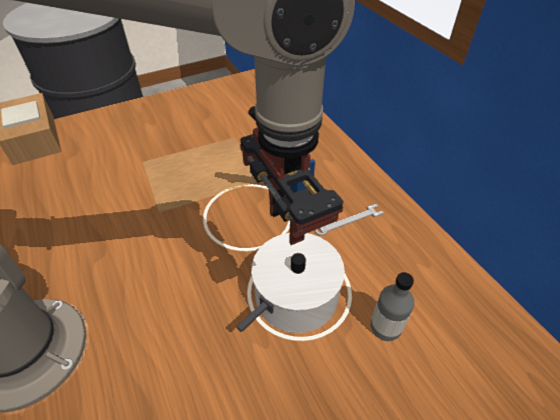

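Run:
```python
from h import *
np.set_printoptions(precision=4,suppress=True)
P=(np.array([0.4996,-0.1995,0.3383]),np.array([1.2094,1.2112,-1.2104]))
g=cv2.imread("pics/h1.png").astype(int);sat=g.max(2)-g.min(2)
m=((g.min(2)>165)&(sat<40)).astype(np.uint8);m[:,:148]=0;m[:,330:]=0;m[212:]=0
m=cv2.morphologyEx(m,cv2.MORPH_OPEN,np.ones((7,7),np.uint8))
cn=max(cv2.findContours(m,cv2.RETR_EXTERNAL,cv2.CHAIN_APPROX_NONE)[0],key=len)[:,0];hull=cv2.convexHull(cn)[:,0]
for z in (0.1,0.105,0.115):
    W=np.array([onz("wrist",q,z,P)[:2] for q in hull]);c=W.mean(0)
    A=np.c_[2*W,np.ones(len(W))];s=np.linalg.lstsq(A,(W**2).sum(1),rcond=None)[0];c=s[:2];R=np.sqrt(s[2]+c@c)
    r=np.linalg.norm(W-c,axis=1);print("lid",z,c,R,r.min(),r.max())
C=np.array([.5613,-.1376]);a=np.radians(200.05);H=C+0.126*np.array([np.cos(a),np.sin(a)])
y=a-3*np.pi/2  # -70 deg
for Q in (H,H+[0.0002,0.2746],H+[0,.14]): print(Q,ik([Q[0],Q[1],0.064],down(y)))
gripper_to(0.045,60)
goto([H[0],H[1],0.16],down(y))
f,p=shot("wrist","i0")
movel([H[0],H[1],0.064],v=0.08); print(read_tool_pos(),read_wrist_force(),read_clock())
shot("side","i1")
```

```text
lid 0.1 [ 0.562  -0.1364] 0.09907696637783338 0.09732170465262201 0.10360624120843763
lid 0.105 [ 0.5622 -0.1371] 0.09783747057868354 0.09610416793855638 0.10231008221771891
lid 0.115 [ 0.5627 -0.1387] 0.09535847898038124 0.09366909451042613 0.0997177642362821
[ 0.4429 -0.1808] [ 0.6711  0.4339 -0.4971  2.12    0.3322  0.662  -1.2729]
[0.4431 0.0938] [ 0.324   0.4756 -0.8033  2.1615  0.5308  0.7087 -2.0606]
[ 0.4429 -0.0408] [ 0.4755  0.4123 -0.6165  2.188   0.3936  0.6487 -1.6408]
[ 0.4433 -0.1809  0.0645] [0.1289 0.2282 0.3783] 57.8833
```

View pics/i0.png

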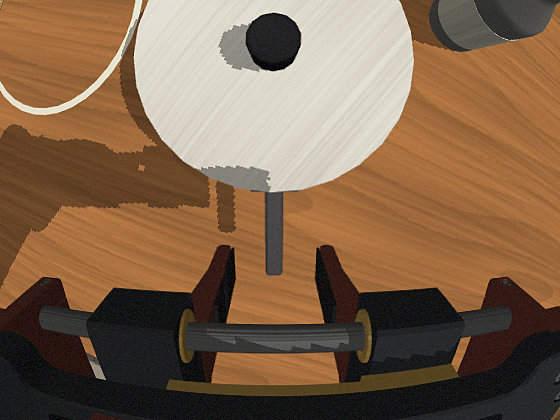

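View pics/i1.png

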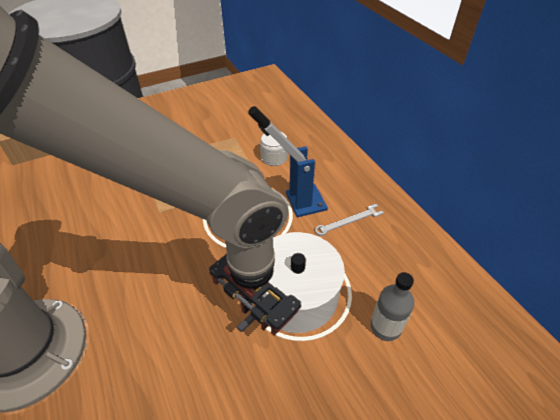

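The lid fit at rim height gives R = 97.8 mm centred on the pan, so it is seated. The handle lies midway between the fingers. I'll grip it and slide.

Run:
```python
from h import *
np.set_printoptions(precision=4,suppress=True)
gripper_to(0.0,60); print("w",read_grip_width(),read_wrist_force(),read_tool_pos())
p0=np.array(read_tool_pos());z=0.0635
movel([0.4429,-0.1808,z],v=0.02); print(read_wrist_force(),read_tool_pos())
for fy in (0.03,0.14):
    movel([0.4429,-0.1808+fy,z],v=0.06); print(read_grip_width(),read_wrist_force(),read_torque(),read_tool_pos())
f,p=shot("wrist","j0");shot("side","j1");print(p,read_clock())
```

```text
w 0.013533771546849982 [0.1622 0.1269 0.995 ] [ 0.443  -0.1809  0.0641]
[-2.1653  1.1175  8.3174] [ 0.443  -0.1809  0.064 ]
0.013723355095407433 [-0.4981 -4.8806  6.3623] [-0.8322  0.1254 -0.7456] [ 0.4434 -0.1521  0.064 ]
0.01359594159002122 [ 0.5873 -8.9621  6.8918] [-1.8961 -0.054  -0.8901] [ 0.4435 -0.0436  0.064 ]
(array([ 0.4435, -0.0436,  0.064 ]), array([ 0.9493,  1.3509, -0.9523])) 61.5167
```

View pics/j0.png

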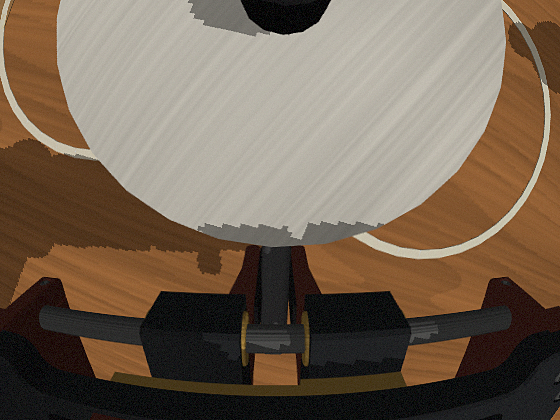

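View pics/j1.png

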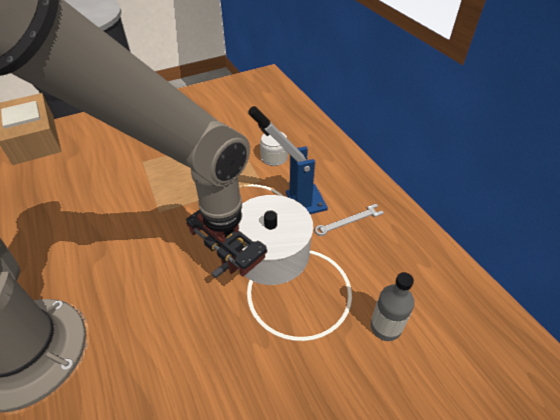

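The pan slides flat with the lid still on. I'll continue into the ring.

Run:
```python
from h import *
np.set_printoptions(precision=4,suppress=True)
for yy in (0.03,0.0955):
    movel([0.4429,yy,0.0637],v=0.06); print(read_grip_width(),read_wrist_force(),read_tool_pos())
f,p=shot("wrist","k0");shot("side","k1");shot("top","k2");print(p,read_clock())
```

```text
0.013387340241866533 [ 1.1073 -8.1628  7.3436] [0.4432 0.0274 0.064 ]
0.013394003491676425 [ 0.2979 -9.5233  8.6839] [0.4433 0.0924 0.064 ]
(array([0.4433, 0.0924, 0.064 ]), array([ 0.9481,  1.3513, -0.9537])) 64.2417
```

View pics/k2.png

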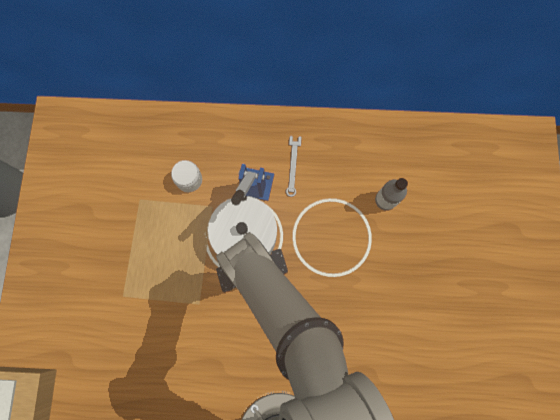

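View pics/k1.png

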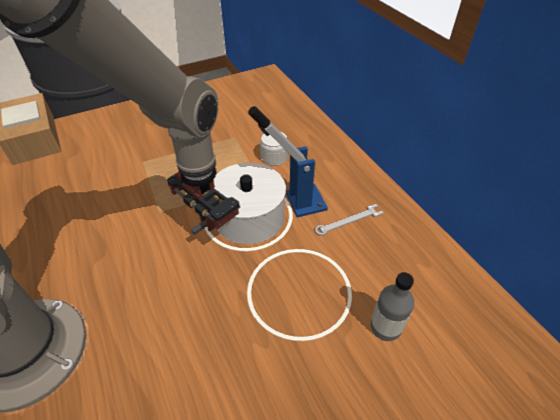

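View pics/k0.png

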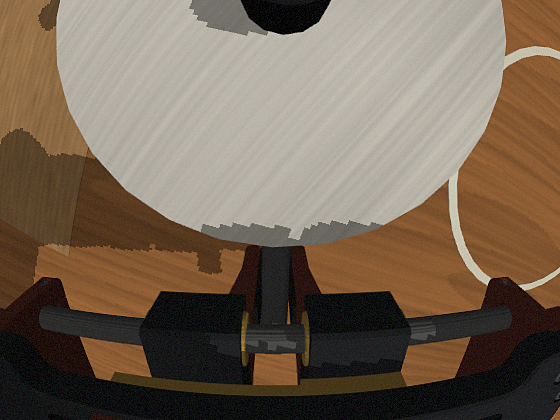

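Run:
```python
from h import *
np.set_printoptions(precision=4,suppress=True)
P=(np.array([0.4433,0.0924,0.064]),np.array([0.9481,1.3513,-0.9537]))
print("tcp based",P[0]+0.126*Ro.from_rotvec(P[1]).as_matrix()[:,1])
g=cv2.imread("pics/k0.png").astype(int)
pts=[(57,50),(75,116),(110,170),(160,213),(488,117),(505,50),(450,170),(400,212),(275,246)]
W=np.array([onz("wrist",q,.105,P)[:2] for q in pts])
A=np.c_[2*W,np.ones(len(W))];s=np.linalg.lstsq(A,(W**2).sum(1),rcond=None)[0];c=s[:2];print("lid",c,np.sqrt(s[2]+c@c))
print("knob top",onz("top",(241.5,228),0.14))
print("ring top",onz("top",(244,237),0))
```

```text
tcp based [0.5619 0.1351 0.0638]
lid [0.5633 0.1329] 0.09638527322828432
knob top [0.5612 0.1309 0.14  ]
ring top [0.559 0.135 0.   ]
```

Run:
```python
from h import *
np.set_printoptions(precision=4,suppress=True)
movel([0.4425,0.0985,0.0640],v=0.03); print(read_wrist_force(),read_tool_pos())
movel([0.4425,0.0965,0.0645],v=0.03); print(read_wrist_force(),read_tool_pos())
gripper_to(0.04,30); p=read_tool_pos(); print(p,read_wrist_force())
movel([p[0],p[1],0.105],v=0.08)
movel([0.46,-0.04,0.13],v=0.15)
movel([0.46,-0.04,0.36],v=0.25)
goto([0.47,0.03,0.36],down(-np.pi/2))
f,p=shot("wrist","l0");print(p)
print(rec("wrist","clamp_grip"),rec("wrist","lid_knob"))
goto([0.45,-0.15,0.36],down(-np.pi/2))
f,p=shot("wrist","l1");print(p);shot("side","l2");shot("top","l3")
print(rec("wrist","clamp_grip"),rec("wrist","lid_knob"),read_clock())
```

```text
[ 1.2722 -6.9187  4.2016] [0.4427 0.0964 0.064 ]
[ 2.1079 -2.4155 -3.6903] [0.4422 0.096  0.0641]
[0.4425 0.0966 0.0645] [ 0.4432  0.9428 -0.7285]
(array([0.4695, 0.0294, 0.3589]), array([ 1.2062,  1.2117, -1.2092]))
[(0.65, [142.3, 33.2])] [(0.82, [196.3, 105.2])]
(array([ 0.4503, -0.1489,  0.3601]), array([ 1.2092,  1.2098, -1.208 ]))
[(0.84, [27.9, 21.0])] [(0.95, [83.0, 104.4])] 69.8667
```

View pics/l0.png

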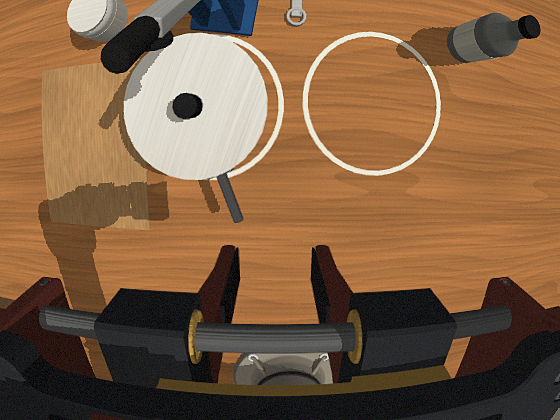

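View pics/l1.png

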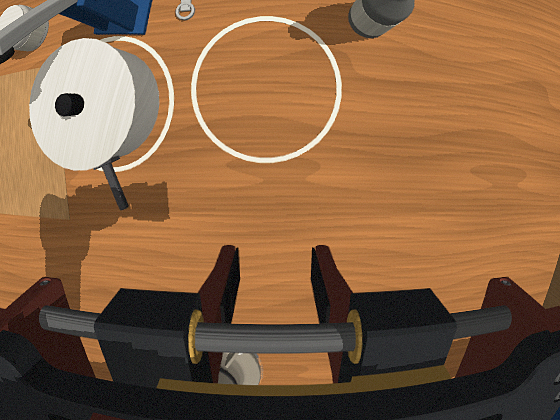

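View pics/l2.png

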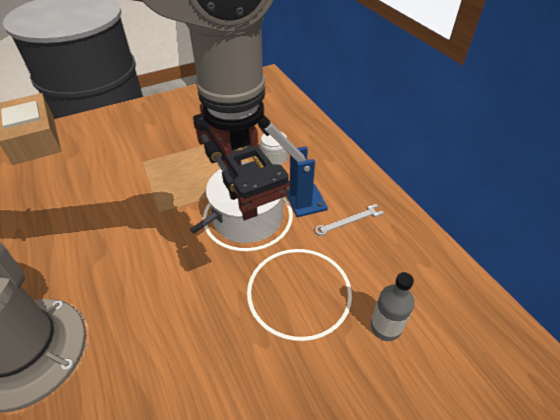

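View pics/l3.png

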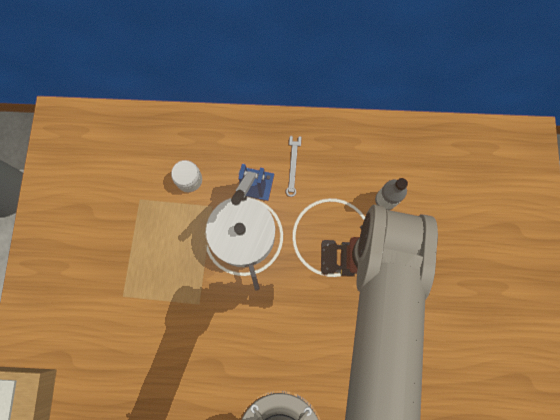

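```bash
python3 - <<'E'
from h import *
np.set_printoptions(precision=4,suppress=True)
P=(np.array([0.4695,0.0294,0.3589]),np.array([1.2062,1.2117,-1.2092]))
Pb=(np.array([0.4503,-0.1489,0.3601]),np.array([1.2092,1.2098,-1.208]))
g=cv2.imread("pics/l0.png").astype(int);sat=g.max(2)-g.min(2)
m=((g.min(2)>165)&(sat<40)).astype(np.uint8);m[:,:122]=0;m[:,270:]=0;m[184:]=0;m[:60]=0
m=cv2.morphologyEx(m,cv2.MORPH_OPEN,np.ones((7,7),np.uint8))
cn=max(cv2.findContours(m,cv2.RETR_EXTERNAL,cv2.CHAIN_APPROX_NONE)[0],key=len)[:,0];hull=np.array([q for q in cv2.convexHull(cn)[:,0] if q[1]>66])
for z in (0.1,0.105,.11):
    W=np.array([onz("wrist",q,z,P)[:2] for q in hull])
    A=np.c_[2*W,np.ones(len(W))];s=np.linalg.lstsq(A,(W**2).sum(1),rcond=None)[0];c=s[:2];R=np.sqrt(s[2]+c@c);r=np.linalg.norm(W-c,axis=1)
    print("lid",z,c,R,r.min(),r.max())
print("knobtop",tri([ray("wrist",(187.5,105),P),ray("wrist",(70,104),Pb)]),onz("wrist",(187,105),.138,P),onz("top",(239.5,228.5),.14))
# grip from a_top/a_side again + l0
print("grip mid",tri([ray("side",(260,118)),ray("top",(238,196.5)),ray("wrist",(128,46),P)]))
psi=np.radians(-10);r=np.array([.5615,.137]);hin=np.array([*(r+.15*np.array([np.cos(psi),np.sin(psi)])),.156]);print("hinge",hin)
for th in (0.7,0.8,0.9,1.0,1.1):
  X=hin+.18*np.array([-np.cos(psi)*np.cos(th),-np.sin(psi)*np.cos(th),np.sin(th)]);print(th,X,proj("side",X),proj("top",X),proj("wrist",X,P))
E
python3 - <<'E'
import cv2
a=cv2.imread('pics/a_side.png')[90:220,190:340];b=cv2.imread('pics/a_top.png')[150:280,190:340]
c=cv2.imread('pics/l0.png')[0:130,90:240]
import numpy as np
cv2.imwrite('pics/z5.png',cv2.resize(np.hstack([a,b]),None,fx=2.6,fy=2.6,interpolation=cv2.INTER_CUBIC))
cv2.imwrite('pics/z6.png',cv2.resize(c,None,fx=4,fy=4,interpolation=cv2.INTER_CUBIC))
E
```

```text
lid 0.1 [0.5574 0.1376] 0.09567553555650558 0.08554880145198235 0.09994457056951916
lid 0.105 [0.5573 0.1363] 0.09453720080278342 0.08453095322917585 0.09875544340693243
lid 0.11 [0.5572 0.135 ] 0.09339886604906056 0.0835131050063701 0.09756631624434581
knobtop (array([0.5621, 0.1389, 0.1184]), [np.float64(0.0001398837953079524), np.float64(0.00013988379530811569)]) [0.5617 0.1342 0.138 ] [0.5595 0.1363 0.14  ]
grip mid (array([0.607 , 0.1306, 0.301 ]), [np.float64(0.0024086903299555275), np.float64(0.002449193343675498), np.float64(0.004692220165626331)])
hinge [0.7092 0.111  0.156 ]
0.7 [0.5736 0.1349 0.272 ] [245.1348 131.4397] [235.7085 213.1426] [142.6126  88.9469]
0.8 [0.5857 0.1327 0.2851] [250.1564 125.5806] [236.3811 207.1859] [138.3631  72.2778]
0.9 [0.599  0.1304 0.297 ] [255.839  120.0216] [237.24   200.7531] [134.939   52.6276]
1.0 [0.6134 0.1278 0.3075] [262.1147 114.8478] [238.2773 193.9258] [132.6844  30.3257]
1.1 [0.6288 0.1251 0.3164] [268.9025 110.1401] [239.4814 186.7971] [131.9317   5.9973]
```

View pics/z5.png

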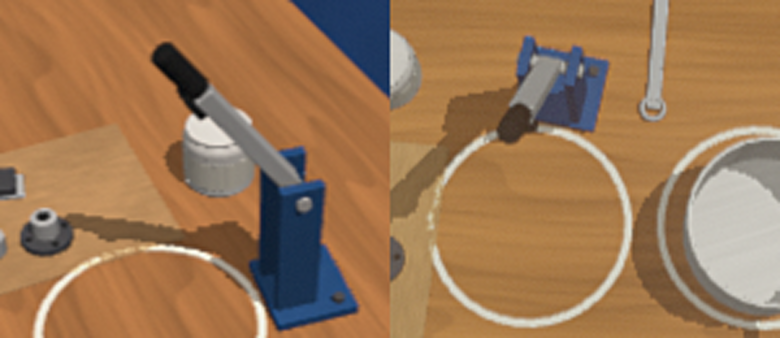

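View pics/z6.png

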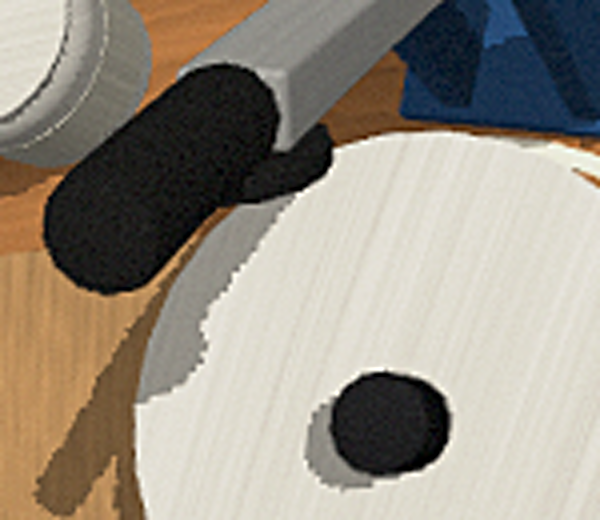

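Knob at (0.562, 0.135), so the pan is inside the ring within about 3 mm. The hold-down arm is at about 0.95 rad. I'll swing it down with closed fingertips along its arc.

```bash
cat > s9.py <<'E'
from h import *
np.set_printoptions(precision=3,suppress=True)
psi=np.radians(-10);u=np.array([np.cos(psi),np.sin(psi),0]);hin=np.array([.5615,.137,.156])+.15*u;zz=np.array([0,0,1.])
yaw=psi-np.pi/2
def T(th,r=.18,off=.012): return hin+r*(-u*np.cos(th)+zz*np.sin(th))+off*(u*np.sin(th)+zz*np.cos(th))
gripper_to(0.0,30)
movel([0.45,-0.1,0.43],v=0.25)
goto(T(1.05,off=.08),down(yaw))
print(read_tool_pos(),read_wrist_force())
for th in list(np.arange(1.05,0.05,-0.1))+[0.05,0.02]:
    movel(T(th),v=0.08); f=np.array(read_wrist_force());print(round(th,2),np.array(read_tool_pos()),f)
    if np.linalg.norm(f)>20: print("STOP");break
print(read_clock());shot("side","m1")
E
python3 s9.py
```

```text
[0.689 0.113 0.352] [0.303 0.305 0.765]
1.05 [0.632 0.124 0.318] [-0.876 -0.276 -0.479]
0.95 [0.616 0.127 0.309] [-0.079 -0.742  0.956]
0.85 [0.601 0.13  0.299] [-0.067 -0.3    0.254]
0.75 [0.588 0.132 0.288] [ 0.016 -0.743  0.788]
0.65 [0.575 0.135 0.275] [-0.635 -0.009  0.756]
0.55 [0.564 0.136 0.26 ] [-0.321 -0.304 -0.218]
0.45 [0.554 0.138 0.245] [0.493 1.159 0.856]
0.35 [0.546 0.14  0.228] [-0.512  0.048 -0.48 ]
0.25 [0.54  0.141 0.212] [0.569 0.563 0.725]
0.15 [0.535 0.141 0.194] [1.082 0.224 0.817]
0.05 [0.532 0.142 0.176] [-0.112 -0.242  0.696]
0.02 [0.532 0.142 0.171] [-0.955  0.606 -0.564]
77.35
```

View pics/m1.png

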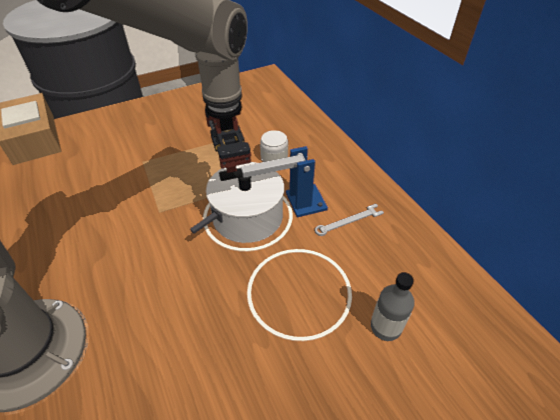

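The arm is nearly down and still moving with the push. I'll press it to its stop.

Run:
```python
from h import *
np.set_printoptions(precision=4,suppress=True)
p=np.array([0.532,0.1421]);z=0.170
for i in range(10):
    movel([p[0],p[1],z],v=0.03); pause(0.1); f=np.mean([read_wrist_force() for _ in range(3)],0); print(z,read_tool_pos()[2],f)
    if f[2]>14: break
    z-=0.0015
movel([p[0],p[1],0.30],v=0.15); 
goto([0.46,0.0,0.36],down(-np.pi/2))
f,P=shot("wrist","n0");print(P);shot("side","n1");shot("top","n2")
print(rec("wrist","clamp_grip"),read_clock())
```

```text
0.17 0.17000565344837565 [ 1.0768  0.1217 -0.0851]
0.1685 0.1684573097134198 [-0.0197  0.3761  0.2105]
0.167 0.16815427037312589 [-3.729  -1.9141 10.9374]
0.1655 0.1679004944059094 [-7.8723 -4.1605 21.4723]
(array([0.46  , 0.0004, 0.3594]), array([ 1.2097,  1.2095, -1.2098]))
[(0.91, [159.6, 70.7])] 80.7667
```

View pics/n0.png

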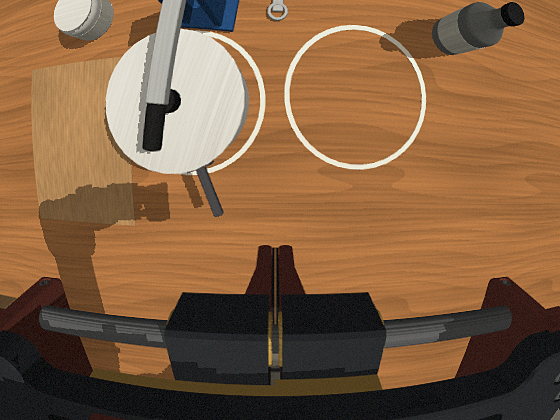

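View pics/n1.png

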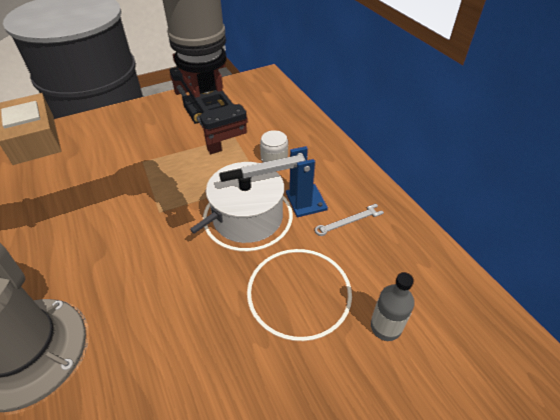

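View pics/n2.png

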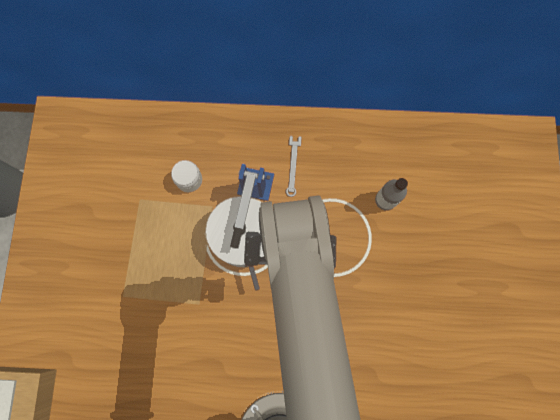

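Run:
```python
from h import *
goto([0.46,-0.25,0.36],down(-np.pi/2))
f,P=shot("side","o1")
im=cv2.imread("pics/o1.png")
for a in np.arange(0,2*np.pi,0.1):
    for R,c,z,col in((.112,(.5615,.137),0,(0,0,255)),(.095,(.5618,.137),0,(0,255,0)),(.098,(.5618,.137),.105,(255,0,0))):
        u=proj("side",[c[0]+R*np.cos(a),c[1]+R*np.sin(a),z]);cv2.circle(im,(int(round(u[0]*1)),int(round(u[1]))),0,col,-1)
cv2.imwrite("pics/o2.png",cv2.resize(im[130:270,170:350],None,fx=4,fy=4,interpolation=cv2.INTER_NEAREST))
```

```text
(no output)
```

View pics/o2.png

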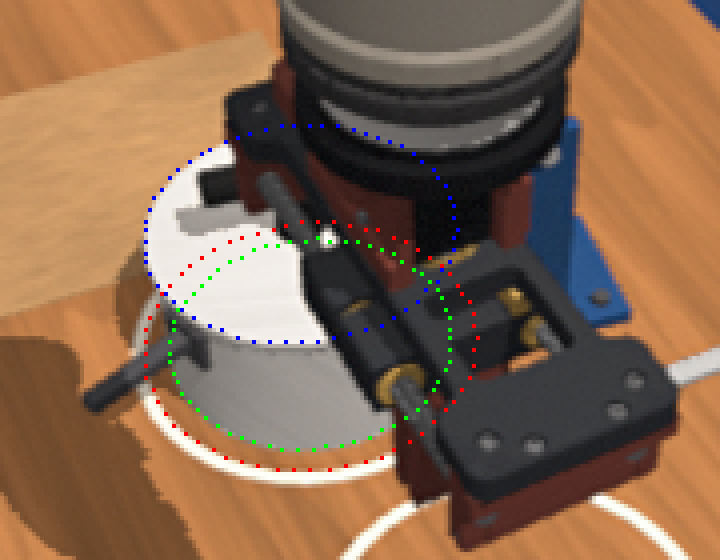

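The predicted outlines of the pan base, the ring's inner edge and the lid edge match the picture, so the pan is centred in the ring and the lid is level. I'm handing in.

Run:
```python
from rig import *
print(read_clock(),job_done())
```

```text
the job is handed in; nothing more can be done
81.8 None
```

The job is done and handed in at 81.8 s. The link, pad and hub were the only parts on the sheet, and all three went into the pan. I set the lid on, slid the closed pan by its handle into the empty ring, and then pressed the hold-down arm to its stop.

**Last checks**
- **Parts:** the cardboard sheet is empty.
- **Lid:** before the slide, a circle fit at rim height gave a radius of 97.8 mm (98 expected), centred on the pan. The outline check after the clamping still matched a level lid.
- **Pan:** it stands within about 3 mm of the ring's centre, with about 17 mm of room all round.
- **Hold-down arm:** it stopped with its top at 0.168 m, the height for fully down, and my push there reached about 21 N.
- **Bystanders:** the oil bottle, tin and spanner look unmoved in the pictures.

**Disagreements and side effects**
- **Lid after the slide:** a lid fit from a picture with the arm partly covering the lid was poor (94.5 mm radius, about 4 mm off). I relied on the knob position and the outline overlay instead.
- **Knob height:** the two-view figure came out at 118 mm, against 140 mm expected for the knob's top. Those views were a weak pair for measuring height.
- **Hub:** it rests partly on the pad, slightly tilted, well below the lid.
- **Disturbances:** I saw no knocked part and no slackened grip.

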